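Roll the dowel onto the drilling line

TASK

Two dowels lie side by side near the back stop (the dark strip on the robot's side) of the plywood drilling board, each in its own lane. With the fingertips on its top (on the upper half, not pinching it or pushing it from low behind), roll the thick dowel away from the back stop until it rests centred over the black line in its lane and parallel to it, ready to be drilled. Roll it, do not lift it, and leave the thin dowel and everything else on the bench where it is.

Things in the scene. Friction and masses are not known exactly. Their poses are not given: they have to be found in the camera images.
- dowel_thick: the thick dowel: wooden rod, 36 mm diameter, 120 mm long, 90 g, its top 54 mm above the bench, in either lane. Origin mid-rod on its axis; own y along the rod; own x, z turn with it. Starts about parallel to the line, 5 to 10 mm off the back stop, 45 to 120 mm short of the line. Stays where left; coasts only a few mm. A tip on its top moves twice as far as the rod's middle, so it takes several strokes.
- dowel_thin: the thin dowel, to be left alone: the same wood, 20 mm diameter, 120 mm long, lying in the other lane at the back stop. Origin in the middle of the rod, own y axis along it.
- board: fixed plywood board, 260 (own x, the rolling direction, away from the robot) by 360 (own y) by 18 mm; origin: centre of its underside. Dark strips 16 mm wide stand 14 mm above its face at own x = -120 (back stop) and +120 (front stop); a strip 10 mm wide and high along own y = 0 parts the left lane (own y above 0) from the right. Lane middles at own y +90 and -90.
- line_left: the black line across the left lane: 5 mm wide, 156 mm long, flush in the board's face, longer than the dowel so that it shows past both its ends. Origin at its middle, on the board's face; own y runs along the line, own x points across it, away from the back stop.
- line_right: the same black line across the right lane, at a distance from the back stop of its own; same axes.
- screwdriver: a bystander: screwdriver with wooden handle, 200 mm long, 26 mm high, lying to the right of the board. Origin under its middle, own x towards the tip.
- hammer: a bystander: hammer 260 mm long, 26 mm high, lying beyond the board. Origin under its middle, own x towards the head.
- glue: a bystander: white glue bottle, 52 mm diameter, 130 mm tall, standing to the left of the board. Origin under its foot.
- bit_case: a bystander: black and grey bit case, 75 by 55 by 22 mm, to the left of the board. Origin under its middle.
- offcut: a bystander: dark wooden offcut, 90 by 45 by 30 mm, to the right of the board. Origin under its middle.
- try_square: a bystander: try square with a wooden stock 110 by 24 by 18 mm and a steel blade of 140 mm, lying to the left of the board. Origin under the middle of the stock, blade towards own y.
Mind the look-alikes: they are no part of the job. What is shaped like the dowel_thick but blue or green is not meant.

How it is judged:
By the outcome, as a careful person would: the job done as asked, in the order asked, and still so for the second after the job is handed in, with the robot touching nothing.
It also fails if it takes over 48 s, if anything falls off the work surface, if the arm or the gripper's body presses on something with over 40 N, if the wrist force passes 120 N, or if a joint passes its speed limit or range.

ROBOT

A 6-joint arm with a two-finger parallel gripper is mounted at the origin on the work surface. World frame = base frame: x ahead of the robot, y to its left, z up, the work surface at z = 0. Lengths are in m, angles in rad, forces in N, time in s.
With the tool pointing down it reaches from about 0.3 to 0.775 m from the base axis. Payload 14.6 kg.
Tool frame: the origin (TCP) lies between the finger pads; the fingertips stand 25 mm ahead of it and the grasp point (between the pads) lies 6 mm ahead of it; x points along the fingers, z is the direction in which the jaws open and shut, and the axes are right-handed (so a half turn about x gives the same grasp; the last joint's range is limited). The gripper opens to 94 mm and grips with 3 to 60 N. Pads are 16 mm wide; open, the fingers measure 119 mm over their backs; the gripper's body (75 mm by 177 mm) begins 78 mm behind the grasp point.
Start: joints at [-1.21, 0.3, 1.521, -0, 1.321, -0.067], TCP at [0.228, -0.5, 0.23] pointing down, gripper open.
Joint ranges: [-3.03, 3.03], [-0.79, 2.21], [0.23, 2.52], [-1.04, 4.18], [0, 3.07], [-2.55, 2.55]. Speed limits (rad/s): [2.22, 2.22, 2.57, 3.14, 3.14, 3.14].

INTERFACE

Orientations are given as a unit quaternion [w, x, y, z].
In Python, from plant import env, optics, ticket, spotter gives the robot as it stands. The module is installed in compiled form; this text tells all that it offers.
- The arm moves only by the tool drive_tool, never from a script. Its argument "deltas" is one flat list of numbers, 7 for each row, row after row: the shift along the tool's x, y, z in m, then the turn, a rotation vector about the tool's x, y, z in degrees, then the opening, from 0 (shut) to 1 (fully open). A call has 1 to 10 rows; each row is the pose to reach, as a shift and turn from the pose measured when the call began, along the tool's axes at that moment; what a row does not reach only later rows make up. A row lasts 1/8 s, in which the tool goes at most 62.5 mm and 10.7 degrees, less where a joint would pass 70% of its speed; a pose out of reach is approached as far as the arm can. A call with a gripper value outside its range is refused whole. The fingers move at their own pace and stop on an object; "force" is the grip in N (left out, the last holds). Time passes only in rows, so rows that repeat a pose let the fingers close. It gives the time, the measured TCP pose, the force and the opening at its end, in the units of the state.
- env.read_state(): the state, without advancing time (a new reading comes with each control period).
- optics.grab_frame(name): name is "scene" or "side" or "wrist"; returns (picture, depth): 400x640x3 uint8, red, green, blue; 400x640 float32, m along the optical axis (not along the pixel's ray), 0 where there is no reading.
- optics.calibration(name): a dict with "K" (3x3 intrinsics, pixels), "world_to_cam" (4x4, takes a point from world to camera coordinates); the wrist camera has in their place "T_tool_cam" (4x4, takes a point from camera to tool coordinates, whose origin is the TCP and whose axes are the tool frame's). Camera axes: x right, y up, looking along -z (the intrinsics and any distortion apply to the point x, -y, -z); pixel columns grow to the right and rows downward; lengths in m; the calibration is good to about 2 mm. A picture is of the moment at which its call begins: read the wrist's pose just before it. calibration takes no time and is no camera call.
- ticket.hand_in(): hands the job in, once; it reports no verdict.
Trained networks look in the newest picture that a camera, given by its name, has taken for a name from the list of things; names that differ only in an ending like _2 or _b are one class to them, and where a whole thing is asked for, a point or a joint stands for the part that bears it (a point fixed in the world has none). Each returns a list of dicts, best first, with "p" (0 to 1); they miss things now and then, are a little off and sometimes report something else, mostly with a low value. They report only what shows in the picture. A call takes as long as a camera call. They do not tell look-alikes from the thing itself.
- spotter.regions_of(camera, name): "mask" (400x640 bool, what is visible of it).
- spotter.spot_point(camera, name): "location" ([x, y, z] in m, in world coordinates, good to about 4 mm: a listed point, or the origin of a listed thing).
The state is a dict: "time_s": time; "joint_pos": joint angles; "qd": joint speeds; "tau": joint torques, N m; "tcp_pos": TCP position; "ee_rot": TCP orientation; "wrist_force": force on the tool from outside, world axes, zero at the start; "ft_torque": the same for the moment, N m; "finger_gap": finger opening in m.
Only numpy, scipy, OpenCV 4.12 (cv2) and the standard library are available. Lean on these libraries where they do the work, as an engineer would, in place of code of your own. Each camera call takes 0.05 s, during which the arm holds its last target.

## Working session

There is one attempt and no reset: what is moved stays moved. The work goes in short steps, Python scripts to look and compute and a tool call to move; the robot and the scene stay as the last step left them, time stands still between calls to the robot, and variables do not carry over. Pictures are saved under pics/ and viewed, and the job is handed in when it is done.

Besides the shell and the picture viewer there is one more tool, called after "Request:" as name(argument=value, ...), one argument or row to a line, values as JSON. drive_tool: Moves the arm, as the interface text tells. Its arguments: {"type":"object","properties":{"deltas":{"type":"array","items":{"type":"number"}},"force":{"type":"number"}},"required":["deltas"]}

```bash
mkdir -p pics; cat > h.py <<'E'
from plant import env, optics, ticket, spotter
import numpy as np, cv2
from scipy.spatial.transform import Rotation as R
def cloud(name,d,T=None):
    c=optics.calibration(name);K=np.array(c["K"])
    v,u=np.indices(d.shape)
    x=(u-K[0,2])/K[0,0]*d;y=(v-K[1,2])/K[1,1]*d
    P=np.stack([x,-y,-d],-1)
    if name=="wrist":
        M=T@np.array(c["T_tool_cam"])
    else: M=np.linalg.inv(np.array(c["world_to_cam"]))
    return P@M[:3,:3].T+M[:3,3]
def tcp():
    s=env.read_state();T=np.eye(4);q=s["ee_rot"]
    T[:3,:3]=R.from_quat([q[1],q[2],q[3],q[0]]).as_matrix();T[:3,3]=s["tcp_pos"];return T
E
python3 - <<'E'
from h import *
s=env.read_state();print(s)
print(tcp().round(3))
for n in("scene","side"):
    p,d=optics.grab_frame(n);np.savez(f"/tmp/{n}.npz",p=p,d=d)
    cv2.imwrite(f"pics/{n}0.png",p[:,:,::-1])
    c=optics.calibration(n);print(n,c)
    for k in("dowel_thick","dowel_thin","board","line_left","line_right"):
        print(k,[(round(r["p"],2),np.round(r["location"],3)) for r in spotter.spot_point(n,k)][:3])
E
```

```text
{'time_s': 0.0, 'joint_pos': array([-1.20957875e+00,  3.00443501e-01,  1.52160282e+00,  1.62732870e-05,
        1.32067257e+00, -6.65985211e-02]), 'qd': array([ 0.0001657 , -0.00086504,  0.00014234,  0.00039002, -0.00083145,
       -0.0001706 ]), 'tau': array([-1.49367293e-03, -5.31812990e+01, -3.52732301e+01,  7.07569672e-02,
        2.44608679e-02, -8.87944020e-05]), 'tcp_pos': array([ 0.22810457, -0.5002086 ,  0.22989225]), 'ee_rot': array([ 0.59442725,  0.38270694,  0.59506028, -0.38222362]), 'wrist_force': array([ 0.32081231, -0.03081753, -0.32360931]), 'ft_torque': array([0.01730473, 0.0019915 , 0.00588286]), 'finger_gap': 0.09386779058137673}
[[-0.     0.91   0.415  0.228]
 [ 0.001  0.415 -0.91  -0.5  ]
 [-1.     0.    -0.001  0.23 ]
 [ 0.     0.     0.     1.   ]]
scene {'K': array([[372.85214558,   0.        , 319.74111072],
       [  0.        , 372.85214558, 200.90397712],
       [  0.        ,   0.        ,   1.        ]]), 'world_to_cam': array([[ 0.49544523,  0.86861684, -0.00623023, -0.28397055],
       [-0.58957442,  0.34153387,  0.73195397,  0.27495601],
       [ 0.6
[... 707 characters left out ...]
517, -0.4900804 ,  0.87129459, -0.04268987],
       [-0.03612623,  0.87055843,  0.49073711, -0.98395014],
       [ 0.        ,  0.        ,  0.        ,  1.        ]])}
dowel_thick [(0.79, array([ 0.316, -0.19 ,  0.014])), (0.57, array([ 0.361, -0.338,  0.021])), (0.53, array([ 0.457, -0.141,  0.038]))]
dowel_thin [(0.49, array([0.476, 0.044, 0.026])), (0.38, array([ 0.554, -0.059, -0.001])), (0.27, array([0.571, 0.263, 0.   ]))]
board [(0.78, array([ 0.556, -0.057, -0.001])), (0.69, array([0.531, 0.184, 0.001]))]
line_left [(0.38, array([0.588, 0.033, 0.022]))]
line_right [(0.51, array([ 0.544, -0.151,  0.018])), (0.42, array([ 0.561, -0.301, -0.001])), (0.34, array([0.532, 0.183, 0.001]))]
```

View pics/scene0.png

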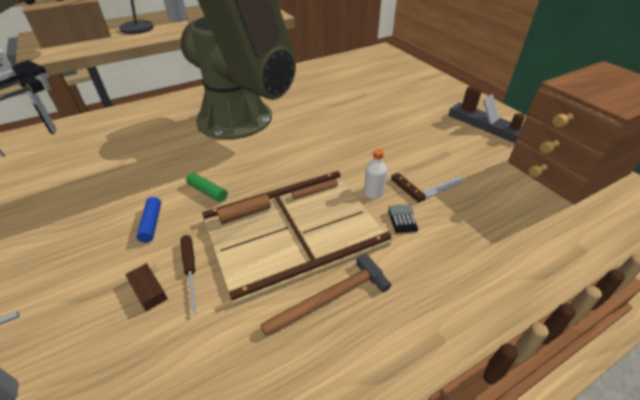

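View pics/side0.png

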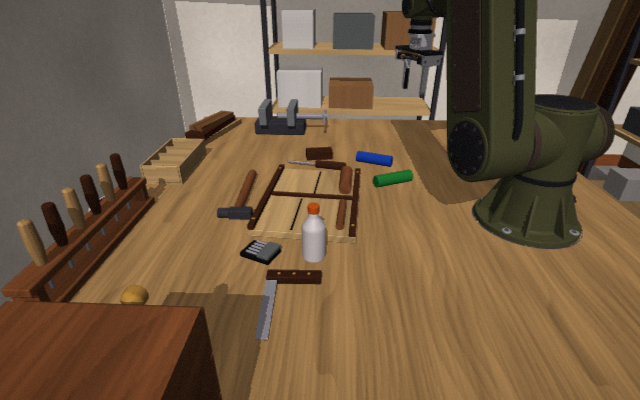

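The scene view shows four candidate rods: blue at (149,219), green at (207,187), thick wood at (243,208) and thin wood at (314,187). The thick wooden rod in the right lane fits the description. I'll crop in on it and measure.

```bash
python3 - <<'E'
from h import *
z=np.load("/tmp/scene.npz");p,d=z["p"],z["d"]
cv2.imwrite("pics/crop0.png",cv2.resize(p[160:310,180:400,::-1],None,fx=3.5,fy=3.5,interpolation=cv2.INTER_CUBIC))
print(optics.calibration("wrist"))
for n in("scene","side"):
    z=np.load(f"/tmp/{n}.npz");P=cloud(n,z["d"])
    for k,i in(("dowel_thick",2),("dowel_thin",0),("line_right",0),("line_left",0)):
        # networks look at newest picture
        for r in spotter.regions_of(n,k)[:4]:
            m=r["mask"];Q=P[m&(z["d"]>0)];md=np.median(Q,0);Q=Q[np.linalg.norm(Q-md,axis=1)<.1]
            c=Q[:,:2]-Q[:,:2].mean(0);w=np.linalg.svd(c,full_matrices=False)[2][0]
            vv,uu=np.nonzero(m)
            print(n,k,round(r["p"],2),m.sum(),uu.mean().round(),vv.mean().round(),md.round(4),"zmax",np.percentile(Q[:,2],95).round(3),"ang",np.degrees(np.arctan2(w[1],w[0])).round(1)%180)
E
```

```text
{'K': array([[282.76118343,   0.        , 315.80592634],
       [  0.        , 282.76118343, 203.55485908],
       [  0.        ,   0.        ,   1.        ]]), 'T_tool_cam': array([[-1.98094514e-03,  2.61525329e-01, -9.65194581e-01,
        -1.54384364e-01],
       [ 6.38756343e-04,  9.65196608e-01,  2.61524567e-01,
         7.48614174e-02],
       [ 9.99997834e-01, -9.84583398e-05, -2.07905250e-03,
        -5.96446533e-04],
       [ 0.00000000e+00,  0.00000000e+00,  0.00000000e+00,
         1.00000000e+00]])}
scene dowel_thick 0.95 831 244.0 208.0 [ 0.4714 -0.142   0.0476] zmax 0.054 ang 87.3
scene dowel_thick 0.92 544 207.0 187.0 [ 0.337  -0.1881  0.0307] zmax 0.036 ang 27.1
scene dowel_thick 0.64 678 149.0 219.0 [ 0.3777 -0.3397  0.0318] zmax 0.036 ang 156.5
scene line_right 0.41 74 244.0 241.0 [ 0.5399 -0.1784  0.0183] zmax 0.02 ang 85.5
side dowel_thick 0.86 346 346.0 180.0 [ 0.4566 -0.1068  0.0486] zmax 0.055 ang 85.2
side dowel_thick 0.76 464 393.0 178.0 [ 0.3156 -0.175   0.0268] zmax 0.037 ang 21.5
side dowel_thick 0.74 398 374.0 158.0 [ 0.3587 -0.3272  0.0255] zmax 0.037 ang 160.3
side dowel_thin 0.67 232 341.0 215.0 [0.471  0.0623 0.0365] zmax 0.039 ang 85.3
side line_right 0.52 347 318.0 153.0 [ 0.5488 -0.3655  0.0227] zmax 0.032 ang 0.9000000000000057
```

View pics/crop0.png

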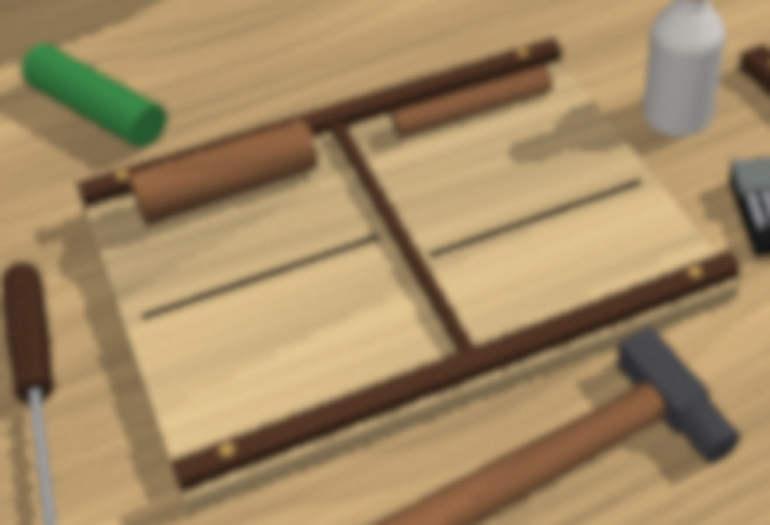

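The crop confirms it: a thick wooden rod in the right lane, with that lane's line about 80 mm ahead of it. The blue and green rods lie off the board. Next I'll move the wrist camera over the lane.

Request:
drive_tool(
  deltas=[-0.02,0.04,-0.02,3,0,0,0.6,-0.02,0.09,-0.05,7,0,0,0.6,-0.02,0.14,-0.075,11,0,0,0.6,-0.02,0.19,-0.1,15,0,0,0.6,-0.02,0.24,-0.13,19,0,0,0.6,-0.02,0.29,-0.155,23,0,0,0.6,-0.02,0.34,-0.185,26,0,0,0.6,-0.02,0.38,-0.205,29,0,0,0.6,-0.02,0.397,-0.215,29,0,0,0.6,-0.02,0.397,-0.215,29,0,0,0.6],
)

```text
time_s: 2.25
tcp_pos: [0.5003, -0.1398, 0.2503]
ee_rot: [-0.481, -0.519, -0.481, 0.519]
wrist_force: [0.5, -0.1, -0.6]
finger_gap: 0.0564
```

Request:
drive_tool(
  deltas=[0,0,0,0,0,0,0.6,0,0,0,0,0,0,0.6],
)

```text
time_s: 2.5
tcp_pos: [0.4998, -0.1408, 0.2503]
ee_rot: [-0.48, -0.519, -0.48, 0.519]
wrist_force: [-0.6, -0.3, 0.3]
finger_gap: 0.0561
```

```bash
cat > look.py <<'E'
from h import *
import sys
def look(tag):
    T=tcp();p,d=optics.grab_frame("wrist");P=cloud("wrist",d,T)
    np.savez(f"/tmp/w{tag}.npz",p=p,d=d,P=P,T=T)
    cv2.imwrite(f"pics/w{tag}.png",p[:,:,::-1]);s=env.read_state()
    print("t",s["time_s"],"gap",s["finger_gap"],"F",s["wrist_force"].round(2));print(T.round(4))
    for k in("dowel_thick","line_right"):
        for r in spotter.regions_of("wrist",k)[:2]:
            m=r["mask"];Q=P[m&(d>0)]
            if len(Q)<20: continue
            w=np.linalg.svd(Q[:,:2]-Q[:,:2].mean(0),full_matrices=False)[2][0]
            vv,uu=np.nonzero(m);print(k,round(r["p"],2),m.sum(),uu.mean().round(),vv.mean().round(),np.median(Q,0).round(4),"ang",(np.degrees(np.arctan2(w[1],w[0]))%180).round(1))
    return p,d,P,T
if __name__=="__main__": look(sys.argv[1])
E
python3 look.py 1
```

```text
t 2.55 gap 0.056464453391266906 F [-0.06 -0.04 -0.39]
[[-4.000e-04  9.970e-01 -7.710e-02  4.998e-01]
 [-1.000e-04 -7.710e-02 -9.970e-01 -1.408e-01]
 [-1.000e+00 -4.000e-04  1.000e-04  2.503e-01]
 [ 0.000e+00  0.000e+00  0.000e+00  1.000e+00]]
dowel_thick 0.97 2361 317.0 215.0 [ 0.4643 -0.1399  0.0513] ang 87.1
dowel_thick 0.83 1419 461.0 249.0 [ 0.39   -0.3429  0.0319] ang 15.3
line_right 0.69 379 325.0 151.0 [ 0.5418 -0.16    0.0184] ang 85.8
```

View pics/w1.png

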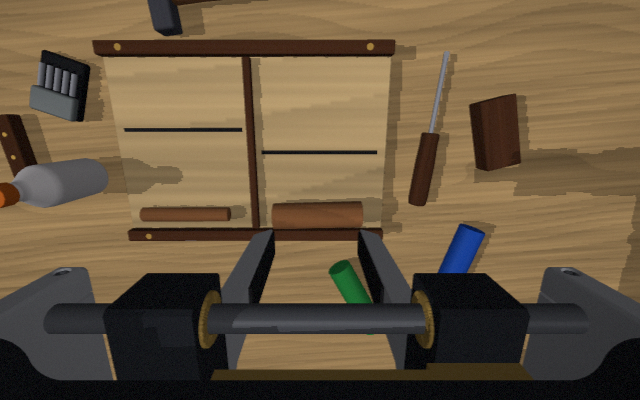

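The wrist view shows the thick dowel at (317,215), the right line at (320,152), the thin dowel at (185,214), and the green and blue rods off the board. Next I'll fit the axis and the line precisely.

```bash
cat > fit.py <<'E'
from look import *
from scipy.optimize import least_squares
def fit(tag):
    p,d,P,T=look(tag)
    g=p.max(2).astype(float)
    C=(T@np.array(optics.calibration("wrist")["T_tool_cam"]))[:3,3]
    rs=[r for r in spotter.regions_of("wrist","line_right")]
    D=P-C; t=(0.018-C[2])/D[...,2]; B=C+D*t[...,None]   # ray on board face
    # dark pixels on board face (near expected line)
    best=None
    m=(g<70)&(np.abs(P[...,2]-0.018)<.005)&(np.abs(B[...,0]-.541)<.02)&(B[...,1]>-.225)&(B[...,1]<-.07)&(d>0)
    L=B[m][:,:2]; k,c=np.polyfit(L[:,1],L[:,0],1,w=(70-g[m]))
    print("line px",m.sum(),"y",L[:,1].min().round(4),L[:,1].max().round(4),"x at y=-.145:",(k*-.145+c).round(4),"ang",(90-np.degrees(np.arctan(k))).round(2))
    for r in spotter.regions_of("wrist","dowel_thick"):
        mm=cv2.erode(r["mask"].astype(np.uint8),np.ones((3,3)))>0
        mm&=(d>0)&(p[...,0]>p[...,2]*1.2)&(p[...,0]>p[...,1]*1.2)&(P[...,2]>.03)&(P[...,2]<.065)
        if mm.sum()<300: continue
        Q=P[mm]; y0=-.14
        f=lambda a:np.hypot((Q[:,0]-a[0]-a[1]*(Q[:,1]-y0))/np.hypot(1,a[1]),Q[:,2]-a[2])-.018
        s=least_squares(f,[np.median(Q[:,0]),-k*0+k,.036],loss="soft_l1",f_scale=.002)
        a=s.x; ylo,yhi=np.percentile(Q[:,1],[1,99]);ym=(ylo+yhi)/2
        xm=a[0]+a[1]*(ym-y0); xl=k*ym+c
        print("rod n",mm.sum(),"mid",np.round([xm,ym,a[2]],4),"y",ylo.round(4),yhi.round(4),"ang",(90-np.degrees(np.arctan(a[1]))).round(2),"rms",np.std(f(a)).round(4),"GAP(mm)",((xl-xm)/np.hypot(1,k)*1e3).round(1))
        break
if __name__=="__main__": fit(sys.argv[1])
E
python3 fit.py 2
```

```text
t 2.7 gap 0.056441425166019875 F [ 0.46  0.18 -0.89]
[[-2.000e-04  9.970e-01 -7.680e-02  5.000e-01]
 [-1.000e-04 -7.680e-02 -9.970e-01 -1.404e-01]
 [-1.000e+00 -2.000e-04  1.000e-04  2.504e-01]
 [ 0.000e+00  0.000e+00  0.000e+00  1.000e+00]]
dowel_thick 0.72 1029 348.0 283.0 [ 0.3497 -0.1769  0.0323] ang 30.8
dowel_thick 0.71 2386 317.0 215.0 [ 0.4642 -0.1401  0.0513] ang 86.9
line_right 0.83 347 319.0 152.0 [ 0.542  -0.1488  0.0185] ang 85.6
line_right 0.43 3273 495.0 133.0 [ 0.5503 -0.3769  0.0303] ang 10.5
line px 344 y -0.2241 -0.0718 x at y=-.145: 0.542 ang 85.69
rod n 2141 mid [ 0.459  -0.1398  0.0358] y -0.197 -0.0827 ang 87.25 rms 0.0007 GAP(mm) 83.2
```

Request:
drive_tool(
  deltas=[0.03,-0.01,0.001,0,0,0,0.6,0.07,-0.025,0.002,0,0,0,0.6,0.11,-0.04,0.003,0,0,0,0.6,0.14,-0.048,0.003,0,0,0,0.6,0.16,-0.048,0.003,0,0,0,0.6,0.165,-0.048,0.003,0,0,0,0.6,0.165,-0.048,0.003,0,0,0,0.6,0.165,-0.048,0.003,0,0,0,0.6],
)

```text
time_s: 3.9
tcp_pos: [0.4525, -0.1393, 0.0861]
ee_rot: [0.481, 0.519, 0.48, -0.519]
wrist_force: [-0.2, 0.4, -0.9]
finger_gap: 0.0567
```

Request:
drive_tool(
  deltas=[0.003,0,0,0,0,0,0.6,0.006,0,0,0,0,0,0.6,0.007,0,0,0,0,0,0.6,0.007,0,0,0,0,0,0.6],
)

```text
time_s: 4.4
tcp_pos: [0.4527, -0.1394, 0.0792]
ee_rot: [0.481, 0.519, 0.48, -0.518]
wrist_force: [0.2, 0.9, 0.7]
finger_gap: 0.0563
```

Request:
drive_tool(
  deltas=[0.0005,0,0,0,0,0,0.6,0.001,0,0,0,0,0,0.6,0.0015,0,0,0,0,0,0.6,0.0015,0,0,0,0,0,0.6],
)

```text
time_s: 4.9
tcp_pos: [0.4536, -0.1395, 0.0788]
ee_rot: [0.482, 0.519, 0.479, -0.518]
wrist_force: [0.0, 3.6, 12.8]
finger_gap: 0.0566
```

Request:
drive_tool(
  deltas=[0.0008,0.003,0,0,0,0,0.6,0.0008,0.007,0,0,0,0,0.6,0.0008,0.011,0,0,0,0,0.6,0.0008,0.015,0,0,0,0,0.6,0.0008,0.019,0,0,0,0,0.6,0.0008,0.023,0,0,0,0,0.6,0.0008,0.026,0,0,0,0,0.6,0.0008,0.028,0,0,0,0,0.6,0.0008,0.028,0,0,0,0,0.6],
)

```text
time_s: 6.02
tcp_pos: [0.4822, -0.1412, 0.0789]
ee_rot: [0.482, 0.52, 0.479, -0.517]
wrist_force: [1.9, 6.0, 10.0]
finger_gap: 0.0561
```

```bash
python3 fit.py 3
```

```text
t 6.075 gap 0.05607677460852121 F [0.73 6.53 9.31]
[[ 5.300e-03  9.971e-01 -7.590e-02  4.822e-01]
 [-6.000e-04 -7.590e-02 -9.971e-01 -1.412e-01]
 [-1.000e+00  5.300e-03  2.000e-04  7.890e-02]
 [ 0.000e+00  0.000e+00  0.000e+00  1.000e+00]]
dowel_thick 0.85 6177 316.0 240.0 [ 0.4832 -0.1416  0.0505] ang 87.0
dowel_thick 0.72 1554 360.0 353.0 [ 0.3654 -0.1705  0.0288] ang 34.9
line_right 0.97 1554 316.0 148.0 [ 0.5422 -0.1448  0.0184] ang 85.7
line px 1436 y -0.2249 -0.0712 x at y=-.145: 0.5418 ang 85.66
rod n 5552 mid [ 0.4739 -0.1407  0.0358] y -0.1983 -0.083 ang 87.23 rms 0.0006 GAP(mm) 68.1
```

View pics/w3.png

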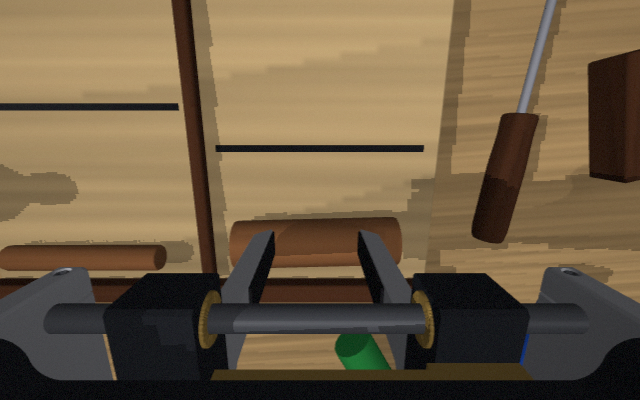

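Request:
drive_tool(
  deltas=[-0.006,0,0,0,0,0,0.6,-0.006,-0.008,0,-1,0,0,0.6,-0.006,-0.0155,0,-1.5,0,0,0.6,-0.006,-0.0155,0,-1.5,0,0,0.6,-0.001,-0.0155,0,-1.5,0,0,0.6,0.0,-0.0155,0,-1.5,0,0,0.6,0.001,-0.0155,0,-1.5,0,0,0.6,0.0015,-0.0155,0,-1.5,0,0,0.6],
)

```text
time_s: 7.28
tcp_pos: [0.468, -0.1402, 0.0786]
ee_rot: [0.49, 0.514, 0.485, -0.51]
wrist_force: [-0.9, 2.0, 19.3]
finger_gap: 0.0565
```

Request:
drive_tool(
  deltas=[0.0008,0.003,0,0,0,0,0.6,0.0008,0.007,0,0.5,0,0,0.6,0.0008,0.011,0,1,0,0,0.6,0.0008,0.015,0,1.5,0,0,0.6,0.0008,0.019,0,2,0,0,0.6,0.0008,0.023,0,2.5,0,0,0.6,0.0008,0.026,0,3,0,0,0.6,0.0008,0.029,0,3,0,0,0.6,0.0008,0.029,0,3,0,0,0.6],
)

```text
time_s: 8.4
tcp_pos: [0.4981, -0.1422, 0.0789]
ee_rot: [0.477, 0.527, 0.471, -0.523]
wrist_force: [0.5, -1.6, 10.4]
finger_gap: 0.0562
```

```bash
python3 fit.py 4
```

```text
t 8.45 gap 0.056540482810958734 F [ 0.24 -1.81 10.14]
[[ 0.0109  0.9947 -0.1019  0.4981]
 [-0.0026 -0.1019 -0.9948 -0.1422]
 [-0.9999  0.0111  0.0015  0.0789]
 [ 0.      0.      0.      1.    ]]
dowel_thick 0.65 6205 315.0 240.0 [ 0.4987 -0.1419  0.0505] ang 84.7
dowel_thick 0.6 1017 359.0 357.0 [ 0.3698 -0.1691  0.0217] ang 98.5
line_right 0.84 1340 316.0 169.0 [ 0.5419 -0.1475  0.0184] ang 85.7
line_right 0.43 6067 506.0 163.0 [ 0.524  -0.2887  0.0214] ang 167.9
line px 1256 y -0.2244 -0.0712 x at y=-.145: 0.5419 ang 85.65
rod n 5539 mid [ 0.4895 -0.1419  0.0358] y -0.1997 -0.0842 ang 84.58 rms 0.0007 GAP(mm) 52.5
```

Request:
drive_tool(
  deltas=[-0.006,0,0,0,0,0,0.6,-0.006,-0.008,0,-0.4,0,-0.6,0.6,-0.006,-0.016,0,-0.4,0,-0.6,0.6,-0.006,-0.016,0,-0.4,0,-0.6,0.6,-0.001,-0.016,0,-0.4,0,-0.6,0.6,0.0,-0.016,0,-0.4,0,-0.6,0.6,0.001,-0.016,0,-0.4,0,-0.6,0.6,0.0013,-0.016,0,-0.4,0,-0.6,0.6],
)

```text
time_s: 9.65
tcp_pos: [0.4833, -0.1408, 0.0787]
ee_rot: [0.477, 0.524, 0.474, -0.523]
wrist_force: [-0.8, 1.6, 16.3]
finger_gap: 0.0564
```

Request:
drive_tool(
  deltas=[0.0008,0.003,0,0,0,0,0.6,0.0008,0.007,0,-0.2,0,0,0.6,0.0008,0.011,0,-0.4,0,0,0.6,0.0008,0.015,0,-0.6,0,0,0.6,0.0008,0.019,0,-0.8,0,0,0.6,0.0008,0.023,0,-1,0,0,0.6,0.0008,0.026,0,-1.2,0,0,0.6,0.0008,0.029,0,-1.2,0,0,0.6,0.0008,0.029,0,-1.2,0,0,0.6],
)

```text
time_s: 10.78
tcp_pos: [0.5133, -0.1437, 0.0789]
ee_rot: [0.483, 0.519, 0.479, -0.517]
wrist_force: [0.5, 1.1, 11.6]
finger_gap: 0.0564
```

```bash
python3 fit.py 5
```

```text
t 10.825 gap 0.05661662588796335 F [ 0.3   0.79 10.71]
[[ 0.0061  0.9972 -0.0743  0.5133]
 [-0.0029 -0.0743 -0.9972 -0.1437]
 [-1.      0.0063  0.0024  0.0789]
 [ 0.      0.      0.      1.    ]]
dowel_thick 0.92 6165 314.0 240.0 [ 0.514  -0.1428  0.0505] ang 84.7
dowel_thick 0.65 480 353.0 362.0 [ 0.3713 -0.1699  0.0132] ang 108.5
line_right 0.78 1285 321.0 189.0 [ 0.542  -0.1534  0.0184] ang 85.6
line px 1192 y -0.2243 -0.0711 x at y=-.145: 0.542 ang 85.65
rod n 5540 mid [ 0.5048 -0.1436  0.0359] y -0.2013 -0.0859 ang 84.57 rms 0.0006 GAP(mm) 37.2
```

Request:
drive_tool(
  deltas=[-0.006,0,0,0,0,0,0.6,-0.006,-0.008,0,1,0,-0.3,0.6,-0.006,-0.016,0,1,0,-0.3,0.6,-0.006,-0.016,0,1,0,-0.3,0.6,-0.001,-0.016,0,1,0,-0.3,0.6,0.0,-0.016,0,1,0,-0.3,0.6,0.001,-0.016,0,1,0,-0.3,0.6,0.0013,-0.016,0,1,0,-0.3,0.6],
)

```text
time_s: 12.02
tcp_pos: [0.4983, -0.1427, 0.0787]
ee_rot: [0.478, 0.523, 0.475, -0.522]
wrist_force: [-0.4, 0.9, 15.7]
finger_gap: 0.0566
```

Request:
drive_tool(
  deltas=[0.0008,0.003,0,-0.2,0,0,0.6,0.0008,0.007,0,-0.5,0,0,0.6,0.0008,0.011,0,-0.8,0,0,0.6,0.0008,0.015,0,-1.1,0,0,0.6,0.0008,0.019,0,-1.4,0,0,0.6,0.0008,0.023,0,-1.7,0,0,0.6,0.0008,0.026,0,-2,0,0,0.6,0.0008,0.029,0,-2,0,0,0.6,0.0008,0.029,0,-2,0,0,0.6],
)

```text
time_s: 13.15
tcp_pos: [0.5283, -0.1456, 0.0789]
ee_rot: [0.488, 0.515, 0.483, -0.513]
wrist_force: [-0.3, 0.8, 10.7]
finger_gap: 0.0563
```

```bash
python3 fit.py 6
```

```text
t 13.2 gap 0.056416261793931555 F [0.35 0.73 9.84]
[[ 0.0061  0.9984 -0.057   0.5283]
 [-0.0037 -0.057  -0.9984 -0.1456]
 [-1.      0.0063  0.0034  0.0789]
 [ 0.      0.      0.      1.    ]]
dowel_thick 0.72 6153 312.0 240.0 [ 0.5288 -0.1432  0.0505] ang 84.7
dowel_thick 0.46 1215 317.0 208.0 [ 0.5419 -0.1479  0.0184] ang 85.7
line_right 0.56 1226 316.0 208.0 [ 0.5419 -0.1467  0.0184] ang 85.7
line px 1169 y -0.2249 -0.071 x at y=-.145: 0.5419 ang 85.63
rod n 5518 mid [ 0.5196 -0.145   0.0358] y -0.2027 -0.0873 ang 84.58 rms 0.0006 GAP(mm) 22.3
```

View pics/w6.png

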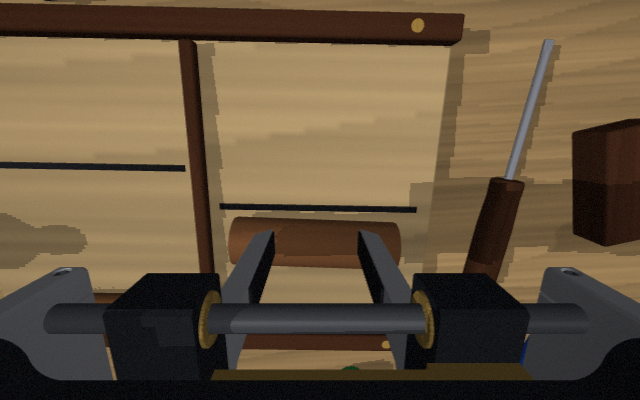

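Request:
drive_tool(
  deltas=[-0.006,0,0,0,0,0,0.6,-0.006,-0.008,0,1.5,0.25,-0.35,0.6,-0.006,-0.016,0,2.1,0.25,-0.35,0.6,-0.006,-0.016,0,2.1,0.25,-0.35,0.6,-0.001,-0.016,0,2.1,0.25,-0.35,0.6,0.0,-0.016,0,2.1,0.25,-0.35,0.6,0.001,-0.016,0,2.1,0.25,-0.35,0.6,0.0015,-0.016,0,2.1,0.25,-0.35,0.6],
)

```text
time_s: 14.4
tcp_pos: [0.5135, -0.1449, 0.0787]
ee_rot: [0.477, 0.524, 0.475, -0.522]
wrist_force: [-0.5, 2.4, 17.4]
finger_gap: 0.0565
```

Request:
drive_tool(
  deltas=[0.001,0.003,0,-0.2,0,0,0.6,0.001,0.007,0,-0.5,0,0,0.6,0.001,0.011,0,-0.8,0,0,0.6,0.001,0.015,0,-1.1,0,0,0.6,0.001,0.018,0,-1.4,0,0,0.6,0.001,0.021,0,-1.7,0,0,0.6,0.001,0.024,0,-2,0,0,0.6,0.001,0.026,0,-2,0,0,0.6,0.001,0.026,0,-2,0,0,0.6],
)

```text
time_s: 15.52
tcp_pos: [0.5406, -0.1475, 0.079]
ee_rot: [0.487, 0.516, 0.483, -0.513]
wrist_force: [0.5, 1.4, 13.1]
finger_gap: 0.0564
```

```bash
python3 fit.py 7
```

```text
t 15.575 gap 0.05680331263286693 F [-0.21  1.83 12.13]
[[ 6.500e-03  9.983e-01 -5.870e-02  5.406e-01]
 [-3.000e-04 -5.870e-02 -9.983e-01 -1.475e-01]
 [-1.000e+00  6.500e-03 -0.000e+00  7.900e-02]
 [ 0.000e+00  0.000e+00  0.000e+00  1.000e+00]]
dowel_thick 0.85 6412 313.0 238.0 [ 0.5428 -0.1463  0.0505] ang 86.3
dowel_thick 0.59 41 522.0 357.0 [ 0.3932 -0.3355  0.0117] ang 39.8
line_right 0.71 109 318.0 222.0 [ 0.5387 -0.2145  0.0186] ang 85.6
line px 150 y -0.2244 -0.0711 x at y=-.145: 0.542 ang 85.62
rod n 5791 mid [ 0.5336 -0.1462  0.0358] y -0.2041 -0.0884 ang 86.15 rms 0.0006 GAP(mm) 8.3
```

Request:
drive_tool(
  deltas=[-0.006,0,0,0,0,0,0.6,-0.006,-0.006,0,0.5,0,-0.35,0.6,-0.006,-0.012,0,0.5,0,-0.35,0.6,-0.006,-0.012,0,0.5,0,-0.35,0.6,-0.001,-0.012,0,0.5,0,-0.35,0.6,0.0,-0.012,0,0.5,0,-0.35,0.6,0.001,-0.012,0,0.5,0,-0.35,0.6,0.0015,-0.012,0,0.5,0,-0.35,0.6],
)

```text
time_s: 16.77
tcp_pos: [0.5298, -0.1469, 0.0788]
ee_rot: [0.484, 0.517, 0.482, -0.516]
wrist_force: [-0.6, 2.2, 17.4]
finger_gap: 0.0565
```

Request:
drive_tool(
  deltas=[0.001,0.002,0,0.1,0,0,0.6,0.001,0.004,0,0.2,0,0,0.6,0.001,0.007,0,0.3,0,0,0.6,0.001,0.01,0,0.4,0,0,0.6,0.001,0.012,0,0.5,0,0,0.6,0.001,0.014,0,0.6,0,0,0.6,0.001,0.015,0,0.65,0,0,0.6,0.001,0.015,0,0.65,0,0,0.6],
)

```text
time_s: 17.77
tcp_pos: [0.5458, -0.148, 0.079]
ee_rot: [0.482, 0.521, 0.478, -0.518]
wrist_force: [1.0, 0.5, 11.7]
finger_gap: 0.0563
```

```bash
python3 - <<'E'
import re
s=open('fit.py').read()
# keep earlier-measured line once covered
s=s.replace('    print("line px"','    kl,cl=k,c\n    k=np.tan(np.radians(90-85.66)); c=.5419+.145*k\n    print("line fit ang",(90-np.degrees(np.arctan(kl))).round(2))\n    print("line px"')
open('fit2.py','w').write(s)
E
python3 fit2.py 8
```

```text
t 17.825 gap 0.05630237040902649 F [ 0.38  1.6  11.66]
[[ 6.400e-03  9.969e-01 -7.830e-02  5.458e-01]
 [-1.400e-03 -7.830e-02 -9.969e-01 -1.480e-01]
 [-1.000e+00  6.500e-03  9.000e-04  7.900e-02]
 [ 0.000e+00  0.000e+00  0.000e+00  1.000e+00]]
dowel_thick 0.76 6517 313.0 234.0 [ 0.551  -0.147   0.0505] ang 85.9
line_right 0.65 111 347.0 228.0 [ 0.5376 -0.2182  0.0186] ang 85.5
line_right 0.23 100083 216.0 163.0 [ 0.6068 -0.0766  0.0182] ang 87.4
line fit ang 85.61
line px 112 y -0.2249 -0.0707 x at y=-.145: 0.5419 ang 85.66
rod n 5918 mid [ 0.5422 -0.1467  0.0358] y -0.2043 -0.0891 ang 86.01 rms 0.0006 GAP(mm) -0.5
```

View pics/w8.png

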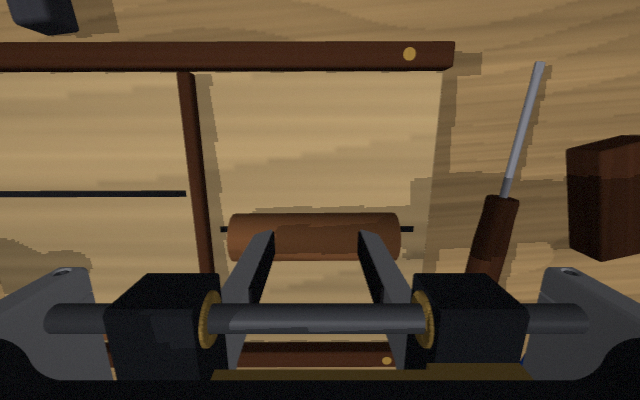

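Request:
drive_tool(
  deltas=[-0.004,0,0,0,0,0,0.6,-0.015,0,0,0,0,0,0.6,-0.04,0,0,0,0,-0.3,0.6,-0.08,-0.01,0,0,0,-0.3,0.6,-0.11,-0.02,0,0,0,-0.3,0.6,-0.11,-0.02,0,0,0,-0.3,0.6,-0.11,-0.02,0,0,0,-0.3,0.6,-0.11,-0.02,0,0,0,-0.3,0.6],
)

```text
time_s: 19.02
tcp_pos: [0.5249, -0.1462, 0.1876]
ee_rot: [-0.48, -0.519, -0.48, 0.519]
wrist_force: [-0.3, -0.0, 0.7]
finger_gap: 0.0565
```

```bash
python3 fit2.py 9; python3 fit.py 10 | tail -2
python3 - <<'E'
import cv2
p=cv2.imread('pics/w9.png');cv2.imwrite('pics/w9c.png',cv2.resize(p[120:320,200:440],None,fx=3,fy=3,interpolation=cv2.INTER_CUBIC))
E
```

```text
t 19.075 gap 0.056553975542987016 F [0.14 0.07 0.37]
[[-7.000e-04  9.969e-01 -7.830e-02  5.249e-01]
 [-3.000e-04 -7.830e-02 -9.969e-01 -1.462e-01]
 [-1.000e+00 -7.000e-04  3.000e-04  1.876e-01]
 [ 0.000e+00  0.000e+00  0.000e+00  1.000e+00]]
dowel_thick 0.87 568 490.0 269.0 [ 0.4141 -0.3538  0.0283] ang 59.9
dowel_thick 0.65 1863 139.0 18.0 [0.7192 0.017  0.024 ] ang 111.6
line_right 0.54 59 333.0 178.0 [ 0.5381 -0.2154  0.0184] ang 85.6
line_right 0.46 1799 161.0 250.0 [0.4751 0.0403 0.0356] ang 85.6
line fit ang 85.67
line px 74 y -0.2247 -0.072 x at y=-.145: 0.5419 ang 85.66
rod n 3391 mid [ 0.5423 -0.1464  0.0358] y -0.2032 -0.0896 ang 85.85 rms 0.0006 GAP(mm) -0.5
line px 76 y -0.224 -0.0718 x at y=-.145: 0.5421 ang 85.7
rod n 3385 mid [ 0.5424 -0.1467  0.0358] y -0.2036 -0.0898 ang 85.8 rms 0.0006 GAP(mm) -0.4
```

View pics/w9c.png

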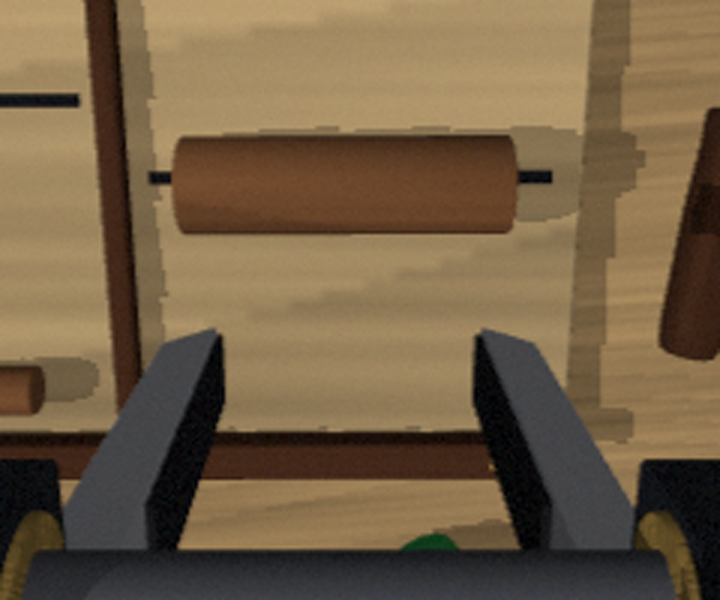

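Wrist view: the rod spans crop x 175–515 and the line shows evenly past both ends, with no yaw I can see. I'll cross-check with the fixed cameras before handing in.

```bash
python3 - <<'E'
from h import *
from scipy.optimize import least_squares
for n in("scene","side"):
    old=np.load(f"/tmp/{n}.npz");p,d=optics.grab_frame(n);P=cloud(n,d);cv2.imwrite(f"pics/{n}9.png",p[:,:,::-1])
    # line from the first frame (uncovered)
    P0=cloud(n,old["d"]);g=old["p"].max(2)
    m=(g<95)&(np.abs(P0[...,2]-.018)<.008)&(np.abs(P0[...,0]-.541)<.02)&(P0[...,1]>-.22)&(P0[...,1]<-.078)
    k,c=np.polyfit(P0[m][:,1],P0[m][:,0],1)
    Q=P[(np.abs(P[...,0]-.542)<.03)&(np.abs(P[...,1]+.147)<.052)&(P[...,2]>.032)&(P[...,2]<.07)]
    f=lambda a:np.hypot(Q[:,0]-a[0]-a[1]*(Q[:,1]+.147),Q[:,2]-a[2])-.018
    a=least_squares(f,[.542,.076,.036],loss="soft_l1",f_scale=.002).x
    print(n,m.sum(),len(Q),"line x",(c-.147*k).round(4),(90-np.degrees(np.arctan(k))).round(1),"rod",a.round(4),(90-np.degrees(np.arctan(a[1]))).round(1))
    for nm in("dowel_thin",):print([(round(r["p"],2),np.round(r["location"],3)) for r in spotter.spot_point(n,nm)][:1])
E
```

```text
Traceback (most recent call last):
TypeError: expected non-empty vector for x
```

View pics/scene9.png

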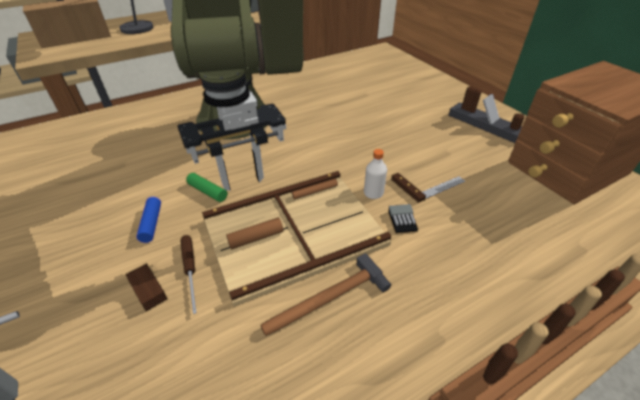

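```bash
python3 - <<'E'
from h import *
from scipy.optimize import least_squares
for n in("scene","side"):
    old=np.load(f"/tmp/{n}.npz");p,d=optics.grab_frame(n);P=cloud(n,d)
    P0=cloud(n,old["d"]);g=old["p"].max(2).astype(float)
    b=(np.abs(P0[...,0]-.541)<.02)&(P0[...,1]>-.215)&(P0[...,1]<-.085)&(np.abs(P0[...,2]-.018)<.008)
    w=np.clip(np.median(g[b])-25-g,0,None)*b;m=w>0
    k,c=np.polyfit(P0[m][:,1],P0[m][:,0],1,w=np.sqrt(w[m]))
    Q=P[(np.abs(P[...,0]-.542)<.03)&(np.abs(P[...,1]+.147)<.052)&(P[...,2]>.032)&(P[...,2]<.07)]
    f=lambda a:np.hypot(Q[:,0]-a[0]-a[1]*(Q[:,1]+.147),Q[:,2]-a[2])-.018
    a=least_squares(f,[.542,.076,.036],loss="soft_l1",f_scale=.002).x
    print(n,m.sum(),len(Q),"line x",(c-.147*k).round(4),(90-np.degrees(np.arctan(k))).round(1),"rod",a.round(4),(90-np.degrees(np.arctan(a[1]))).round(1))
    print([(round(r["p"],2),np.round(r["location"],3)) for r in spotter.spot_point(n,"dowel_thin")][:2])
E
```

```text
scene 175 747 line x 0.5435 85.8 rod [0.5425 0.0752 0.0357] 85.7
[(0.65, array([0.476, 0.042, 0.029]))]
side 54 188 line x 0.5405 85.6 rod [0.5404 0.0791 0.0364] 85.5
[(0.76, array([0.473, 0.043, 0.026])), (0.41, array([ 0.541, -0.148,  0.036]))]
```

All three cameras put the rod within about 1 mm of the line, with the errors falling on both sides. I'm handing in.

```bash
python3 -c "
from h import *
print(ticket.hand_in())"
```

```text
the job is handed in; nothing more can be done
None
```

I rolled the thick wooden dowel in the right lane away from the back stop in six strokes, and it now rests over its black line. Both open fingertips stayed on its top throughout. The wrist force readings peaked at about 19 N, and the job was handed in at about 19 s.

- **Wrist camera:** the rod's axis is about 0.4 mm past the line's centre and 0.1–0.2° off parallel. The line shows past both ends.
- **Fixed cameras:** the scene camera puts the rod 1.0 mm short and the side camera 0.1 mm short. Both agree on parallel to within 0.1°. The three cameras disagree by about 1.5 mm in all, which is within their 2 mm calibration.
- **Corrections on the way:** the rod started about 1.5° askew. One stroke over-turned it, and two attempts to turn it back had no effect until I levelled the fingers.
- **Everything else:** the thin dowel is within 3 mm of where it was first spotted, which is inside the network's 4 mm accuracy. The other things on the bench look unmoved in the last scene picture. The gripper was lifted clear before handing in.

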